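# Tuck the casting plate under the board's spring leaf and hold it down

### The arm

A 7-joint arm with a two-finger parallel gripper is mounted at the origin on the work surface. World frame = base frame: x ahead of the robot, y to its left, z up, the work surface at z = 0. Lengths are in m, angles in rad, forces in N, time in s.
With the tool pointing down it reaches from about 0.35 to 0.9 m from the base axis. Payload 8.1 kg.
Tool frame: the origin (TCP) lies midway between the tips of the shut fingers; the grasp point (between the pads) lies 19 mm behind it; z points along the fingers, x is the direction in which the jaws open and shut, and the axes are right-handed (so a half turn about z gives the same grasp; the last joint's range is limited). The gripper opens to 92 mm and grips with 3 to 60 N. Pads are 19 mm wide; open, the fingers measure 130 mm over their backs; the gripper's body (75 mm by 190 mm) begins 47 mm behind the grasp point.
Start: joints at [-1.268, 0.434, 0.025, 1.573, -0.012, 1.134, -0.075], TCP at [0.247, 0.574, 0.2] pointing down, gripper open.
Joint ranges: [-2.62, 2.62], [-0.44, 2.09], [-1.27, 1.32], [0.08, 2.57], [-1.32, 4.46], [0.12, 2], [-2.74, 2.74]. Speed limits (rad/s): [2.22, 2.22, 3.01, 3.01, 3.14, 3.14, 3.14].

### API

Orientations are given as a rotation vector (axis times angle).
In Python, from bench import * gives the robot as it stands. The module is installed in compiled form; this text tells all that it offers. Calls block until the motion is done:
- move_ptp(position, orientation): joint-space move of the TCP to a pose.
- move_l(position, attitude=None, rate=0.15, f_stop=None): straight line of the TCP; attitude=None keeps the orientation; rate is the mean speed in m/s. With f_stop (N) it stops when the force on the tool has changed by that much, and returns True; else False.
- goto_joints(angles): joint-space move.
- command_gripper(opening, grasp_force=None): opening from 0.0 (shut) to 1.0 (fully open); grasp_force is the grip in N (None keeps the last); returns when the fingers have stopped.
- dwell(seconds).
- solve_ik(position, orientation): joint angles nearest the present ones, or None.
- sense(): the state.
- capture(name): name is "scene" or "top"; returns (picture, depth): 420x560x3 uint8, blue, green, red; 420x560 float32, m along the optical axis (not along the pixel's ray), 0 where there is no reading.
- camera_info(name): a dict with "mtx" (3x3 intrinsics, pixels), "k1" (the pictures are not rectified: a ray, as slopes to the right and down, at radius r is drawn at 1 + k1 r^2 times it, then the intrinsics apply), "world_from_camera" (4x4, takes a point from camera to world coordinates). Camera axes: x right, y down, z forward; pixel columns grow to the right and rows downward; lengths in m; the calibration is good to about 2 mm. A picture is of the moment at which its call begins. camera_info takes no time and is no camera call.
A pose or a line that the arm cannot do raises PlanningError and nothing moves.
- job_done(): hands the job in, once; it reports no verdict.
The state is a dict: "time_s": time; "joint_positions": joint angles; "joint_velocities": joint speeds; "joint_torque": joint torques, N m; "ee_pos": TCP position; "ee_rot": TCP orientation; "contact_force": force on the tool from outside, world axes, zero at the start; "ft_torque": the same for the moment, N m; "opening": opening from 0.0 (shut) to 1.0 (fully open).
Only numpy, scipy, OpenCV 4.12 (cv2) and the standard library are available. Lean on these libraries where they do the work, as an engineer would, in place of code of your own. Each camera call takes 0.05 s, during which the arm holds its last target.

### The job

Clear the two lumps of hardened resin off the film-casting board into the discard tray beside it. Then lay the aluminium plate flat on the board, midway between its long sides, and slide one short end under the board's spring leaf until it is fully home against the stop, without prying the leaf up; leave the jar, the beaker and the film applicator alone. Finish while holding: keep the gripper pressing the plate firmly down flat on the board.

Things in the scene. Friction and masses are not known exactly. Their poses are not given: they have to be found in the camera images.
- board: Film-casting board, fixed on the bench: grey slab 280 x 140 mm, flat top 18 mm above the bench. Origin: under its centre, at bench level; x runs along its length towards the stop and leaf, y across, z up. An aluminium bar 110 mm wide (y) crosses its far end from x = 110 to 136 mm, 15 mm high above the top; its foot (face at x = 110 mm) is the stop. Two thin lines 64 mm apart mark the plate's lane.
- leaf_edge (a point): Middle of the front edge of the spring leaf: thin steel sheet 100 mm wide, held under the bar, lapping 34 mm over the board from the stop, then turned up in a lip 18 mm long. At rest its lowest line (board x = 76 mm) is 4.5 mm above the board's top, this edge (x about 58 mm) 13 mm.
- leaf (a joint): Bending of the spring leaf, rad: 0 at rest. The 6 mm plate slid in flat on the board raises it by itself by 1.5 mm (about 0.04 rad) and is then pressed by it with 1 to 2 N; a plate slid in raised or tilted pries it up further.
- stop (a point): Middle of the stop's face where it meets the board's top (board frame x = 110 mm, y = 0, z = 18 mm). The plate is home when its short end touches this face, its centre then being 80 mm short of it.
- plate_center (a point): Centre of the casting plate (half-way up): plain aluminium plate 160 x 60 x 6 mm, about 0.15 kg, lying flat on the bench at one side of the board. x along its length, y across, z up; both ends and both faces are alike. Can be gripped across its 60 mm width by the fingertips.
- lump_a_center (a point): Centre of a lump of hardened resin on the board, yellowish: a slug 30 to 33 mm across and 22 mm high, as knocked out of a mixing cup, with a spilled tongue on one side (its x axis, either way) that makes it 41 mm long; 25 g. This point is 11 mm above its underside. Grip it across the slug, along its y axis.
- lump_b_center (a point): Centre of the other lump, the same in size and kind.
- tray: Discard tray, beige plastic, open, fixed on the bench at the other side of the board: 180 mm (x) x 120 mm (y), 55 mm high, walls 5 mm, floor 5 mm thick, with a rim standing 6 mm out. Origin: under its centre, at bench level.
- jar_center (a point): Centre of a glass jar with white lid, 52 mm across and 70 mm high, to be left alone.
- beaker_center (a point): Centre of an empty glass beaker, 68 mm across and 90 mm high, to be left alone.
- applicator_center (a point): Centre of a steel film applicator, a bar 90 mm long (y), 32 mm wide, 26 mm high, to be left alone.

How it is judged:
By the outcome, as a careful person would: the job done as asked, in the order asked, and still so for the second after the job is handed in, while the arm keeps its last pose, push and grip.
It also fails if it takes over 72 s, if anything falls off the work surface, if the arm or the gripper's body presses on something with over 40 N, if the wrist force passes 120 N, or if a joint passes its speed limit or range.

## Working session

There is one attempt and no reset: what is moved stays moved. The work goes in short steps, each a Python script; the robot and the scene stay as the last script left them, time stands still between calls to the robot, and variables do not carry over. Pictures are saved under pics/ and viewed, and the job is handed in when it is done.

```bash
mkdir -p pics
python3 - <<'E'
from bench import *
import cv2, numpy as np
for n in ["scene","top"]:
    p,d=capture(n); cv2.imwrite(f"pics/{n}0.png",p); np.save(f"{n}0.npy",d)
    i=camera_info(n); print(n,i)
s=sense(); print(s)
E
```

```text
scene {'mtx': array([[415.27968648,   0.        , 280.01008922],
       [  0.        , 415.27968648, 213.9820398 ],
       [  0.        ,   0.        ,   1.        ]]), 'k1': -0.12735006666385237, 'world_from_camera': array([[-0.61601083,  0.52621786, -0.58619571,  1.11829447],
       [ 0.78766822,  0.42134765, -0.44949408,  0.35059327],
       [ 0.01046037, -0.73862096, -0.67403981,  0.61536826],
       [ 0.        ,  0.        ,  0.        ,  1.        ]])}
top {'mtx': array([[503.29590761,   0.        , 278.15280726],
       [  0.        , 503.29590761, 210.84945693],
       [  0.        ,   0.        ,   1.        ]]), 'k1': 0.05642527638554878, 'world_from_camera': array([[ 0.01981108, -0.99456376,  0.10222742,  0.51747872],
       [-0.99979581, -0.02011441, -0.00193712, -0.0028009 ],
       [ 0.00398283, -0.10216817, -0.99475917,  1.00683766],
       [ 0.        ,  0.        ,  0.        ,  1.        ]])}
{'time_s': 0.1, 'joint_positions': array([-1.26758859,  0.43515882,  0.024975  ,  1.57395325, -0.01163602,
        1.13399645, -0.07513448]), 'joint_velocities': array([-3.24646731e-04, -3.56255173e-03,  4.72223438e-06, -2.61159100e-03,
       -1.38512943e-03, -5.53866235e-04, -7.59729811e-04]), 'joint_torque': array([ 3.30905990e-03, -6.69126892e+01,  9.87751409e-01, -3.15149868e+01,
       -6.06679218e-02,  3.73265496e-02,  4.19761591e-05]), 'ee_pos': array([0.24657969, 0.57379426, 0.1997405 ]), 'ee_rot': array([ 2.62293210e+00,  1.72760292e+00, -1.71257534e-03]), 'contact_force': array([-0.08800239,  0.20997343,  0.69697202]), 'ft_torque': array([-0.00739292,  0.03354241, -0.00624406]), 'opening': 0.99965159314097}
```

View pics/scene0.png

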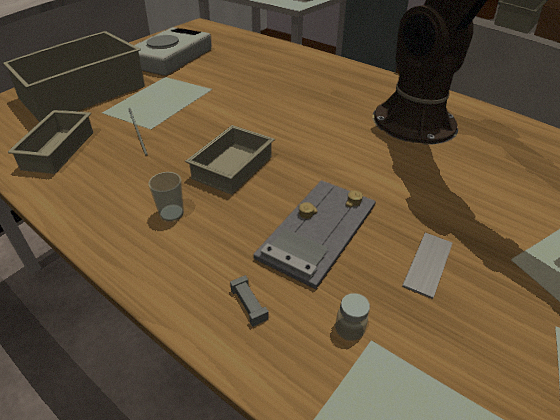

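View pics/top0.png

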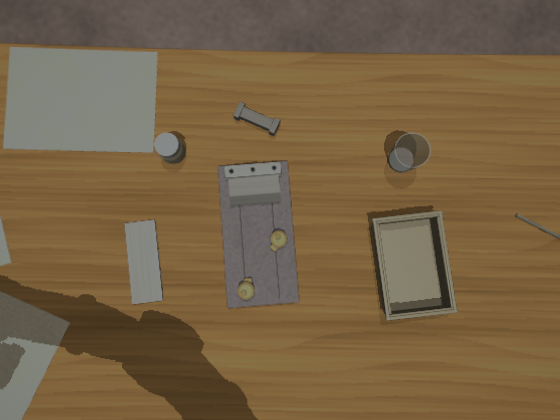

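The top view shows the board with corners at about (219,163), (288,161), (298,303) and (228,308). The lumps are at about (278,239) and (246,290), the plate is around (143,262), and the tray is around (414,265). I'll enlarge these areas to read them more closely.

```bash
cat > h.py <<'E'
from bench import *
import cv2, numpy as np
from scipy.spatial.transform import Rotation as R
def ray(n,u,v):
    i=camera_info(n); K=i["mtx"]
    q=cv2.undistortPoints(np.array([[[u,v]]],float),K,np.array([i["k1"],0,0,0.]))[0,0]
    T=i["world_from_camera"]; return T[:3,3],T[:3,:3]@np.array([q[0],q[1],1.]),T
def px(n,u,v,z):
    o,d,_=ray(n,u,v); return o+d*(z-o[2])/d[2]
def pxd(n,u,v,D):
    o,d,_=ray(n,u,v); return o+d*D[int(round(v)),int(round(u))]
def crop(p,x0,y0,w,h,k,name,g=20):
    c=cv2.resize(p[y0:y0+h,x0:x0+w],None,fx=k,fy=k,interpolation=cv2.INTER_CUBIC)
    c=np.clip(c.astype(float)*1.5,0,255).astype(np.uint8)
    for x in range((x0+g-1)//g*g,x0+w,g):
        cv2.line(c,((x-x0)*k,0),((x-x0)*k,6),(0,255,0),1); cv2.putText(c,str(x),((x-x0)*k+2,16),0,.4,(0,255,0),1)
    for y in range((y0+g-1)//g*g,y0+h,g):
        cv2.line(c,(0,(y-y0)*k),(6,(y-y0)*k),(0,255,0),1); cv2.putText(c,str(y),(8,(y-y0)*k+4),0,.4,(0,255,0),1)
    cv2.imwrite(name,c)
E
python3 - <<'E'
from h import *
t=cv2.imread("pics/top0.png"); s=cv2.imread("pics/scene0.png")
crop(t,205,150,105,170,3,"pics/c1.png",10)
crop(t,225,222,75,85,7,"pics/c2.png",10)
crop(t,115,210,60,100,6,"pics/c3.png",10)
crop(s,250,175,130,115,6,"pics/c4.png",10)
E
```

```text
(no output)
```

View pics/c1.png

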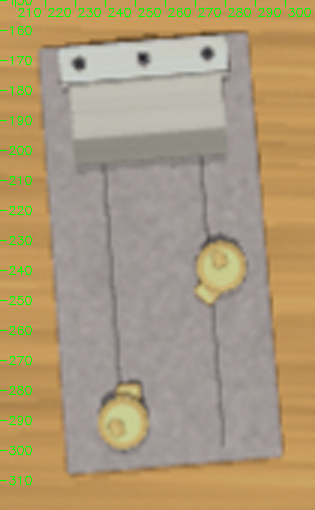

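View pics/c2.png

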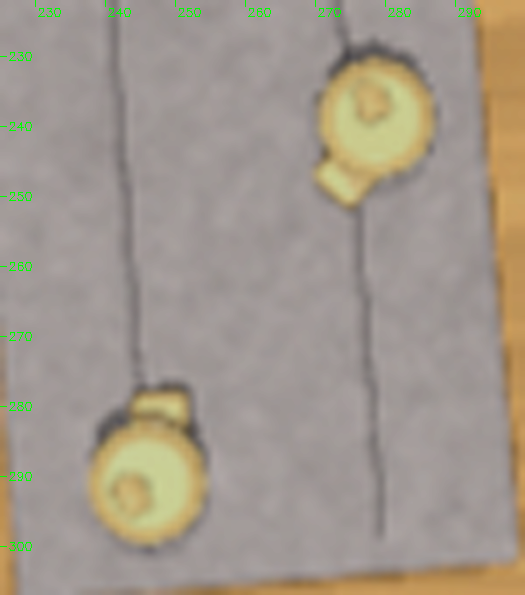

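View pics/c3.png

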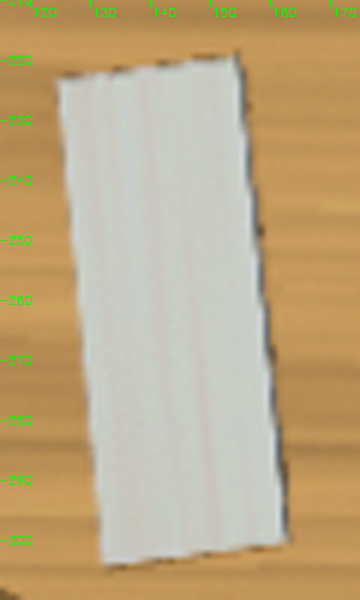

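View pics/c4.png

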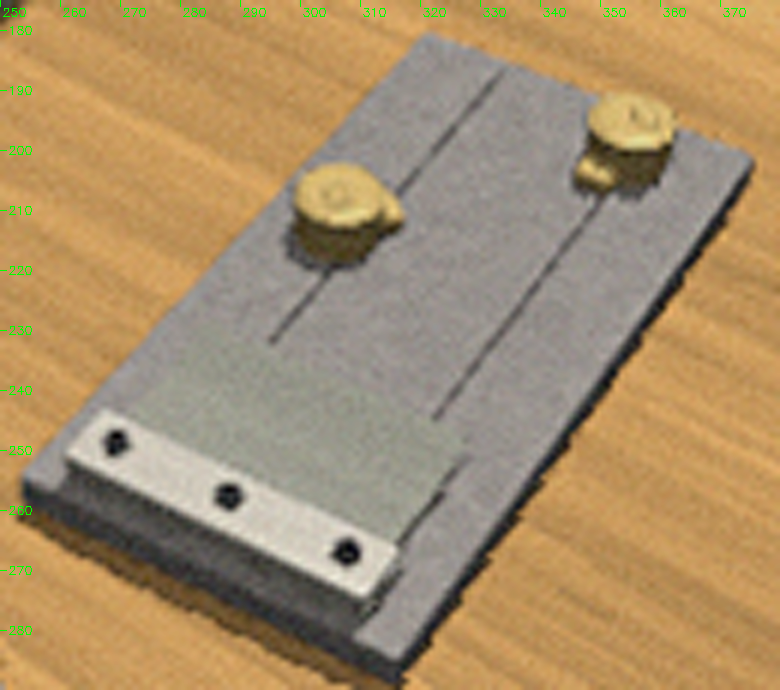

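The crops give these top-image pixel positions:
- **Board corners:** (218.7,165.7), (287.7,160.3), (299.7,301.7), (227.7,308).
- **Plate corners:** (124.7,223.3), (154.5,219.2), (162.8,300.3), (132,304.3).
- **Slug A:** top centre (278.9,238.7), tongue at (272.9,248.4).
- **Slug B:** top centre (246.1,291.1), tongue at (248,279.9).

Run:
```python
from h import *
np.set_printoptions(precision=4,suppress=True)
D=np.load("top0.npy");DS=np.load("scene0.npy")
def rect(n,c,z):
    P=np.array([px(n,*q,z) for q in c]); 
    e=[np.linalg.norm(P[i]-P[(i+1)%4]) for i in range(4)]
    d1=(P[0]+P[1]-P[2]-P[3]); 
    print(P.mean(0),"sides",np.array(e),"yaw long",np.degrees(np.arctan2(d1[1],d1[0])),[np.degrees(np.arctan2(*(P[a]-P[b])[1::-1])) for a,b in((0,3),(1,2))]); return P
print("board");rect("top",[(218.7,165.7),(287.7,160.3),(299.7,301.7),(227.7,308)],.018)
print("board scene");print(np.array([px("scene",u,v,.018) for u,v in[(250+23/6,175+480/6),(250+400/6,175+665/6),(250+752/6,175+157/6),(250+430/6,175+35/6)]]).mean(0))
rect("scene",[(250+23/6,175+480/6),(250+400/6,175+662/6),(250+752/6,175+157/6),(250+430/6,175+35/6)],.018)
print("lanes");L=[px("top",*q,.018) for q in[(240,205),(245.3,277),(272,201.7),(279.3,298.3)]];print(np.array(L))
for a,b in((0,1),(2,3)): print(np.degrees(np.arctan2(*(L[a]-L[b])[1::-1])))
print("plate");rect("top",[(124.7,223.3),(154.5,219.2),(162.8,300.3),(132,304.3)],.006)
print("tray");rect("top",[(374,214),(440,212),(455,312),(387,319)],.055)
for nm,t,g,s in(("A",(278.9,238.7),(272.9,248.4),(306.2,207.5)),("B",(246.1,291.1),(248,279.9),(355.3,195.5))):
    P=px("top",*t,.040);G=px("top",*g,.028)
    print(nm,P,px("scene",*s,.04),"depth",pxd("top",*t,D),pxd("scene",*s,DS),"tongue yaw",np.degrees(np.arctan2(*(G-P)[1::-1])),np.linalg.norm(G-P))
for u,v in [(255,250),(225,250),(292,280),(260,295)]: print("boardtop",pxd("top",u,v,D))
for u,v in [(130,240),(145,260),(150,290)]: print("platetop",pxd("top",u,v,D))
```

```text
board
[0.5749 0.0331 0.018 ] sides [0.1378 0.2791 0.1396 0.2797] yaw long 5.6066816738034975 [np.float64(5.419453757062828), np.float64(5.794315778739832)]
board scene
[0.5776 0.0393 0.018 ]
[0.5774 0.0391 0.018 ] sides [0.1373 0.2772 0.1356 0.2774] yaw long 5.898313957084 [np.float64(5.716749176464715), np.float64(6.079982881533623)]
lanes
[[ 0.6292  0.0709  0.018 ]
 [ 0.4884  0.0566  0.018 ]
 [ 0.637   0.0078  0.018 ]
 [ 0.4489 -0.0103  0.018 ]]
5.784131229246859
5.502717445613037
plate
[0.515  0.2581 0.006 ] sides [0.0589 0.1602 0.0598 0.1593] yaw long 8.323250611821388 [np.float64(8.167475298926979), np.float64(8.478137526681252)]
tray
[ 0.5211 -0.2607  0.055 ] sides [0.1244 0.1869 0.1261 0.1964] yaw long 7.192566293259385 [np.float64(6.905869322901734), np.float64(7.493694666941312)]
A [ 0.5631 -0.0072  0.04  ] [ 0.5678 -0.0027  0.04  ] depth [ 0.5632 -0.0072  0.0384] [0.5725 0.0004 0.0449] tongue yaw 148.72872199959653 0.024707779316017944
B [0.4626 0.0531 0.04  ] [0.4684 0.0581 0.04  ] depth [0.4625 0.0532 0.0381] [0.4703 0.059  0.0417] tongue yaw -6.572081274654847 0.024000798313263638
boardtop [0.5411 0.039  0.0205]
boardtop [0.54   0.0977 0.0188]
boardtop [ 0.4844 -0.0344  0.0172]
boardtop [0.4544 0.0272 0.0171]
platetop [0.5565 0.286  0.0082]
platetop [0.5178 0.2552 0.0065]
platetop [0.4598 0.2423 0.0079]
```

All sizes check out. The two cameras disagree by about 5 mm, and I trust top because it's closer to overhead and its heights come out right. Next I'll clear lump A.

```bash
cat >> h.py <<'E'
def down(deg):
    return (R.from_euler('z',deg,degrees=True)*R.from_euler('x',180,degrees=True)).as_rotvec()
def best(p,deg):
    q0=sense()["joint_positions"]; o=[]
    for d in (deg,deg+180):
        q=solve_ik(p,down(d))
        if q is not None: o.append((np.abs(np.array(q)-q0).max(),d))
    print("ik",o); return min(o)[1]
def st(tag=""):
    s=sense(); print(tag,"t",round(s["time_s"],2),"p",s["ee_pos"].round(4),"F",s["contact_force"].round(2),"op",round(s["opening"],3))
    return s
TRAY=np.array([.521,-.261]);
E
python3 - <<'E'
from h import *
P=np.array([.565,-.0055]); y=best([*P,.12],58.7)
command_gripper(.7,25)
st("g")
move_ptp([*P,.12],down(y)); st("above")
print(move_l([*P,.050],rate=.15)); st()
print("stop",move_l([*P,.021],rate=.05,f_stop=4)); st("low")
p,d=capture("top"); crop(p,200,150,120,170,4,"pics/a1.png",10)
p,d=capture("scene"); crop(p,250,120,130,150,4,"pics/a2.png",10)
command_gripper(0.0,25); st("closed")
E
```

```text
ik [(np.float64(1.2331817827057427), 58.7), (np.float64(1.4228524089188797), 238.7)]
g t 0.77 p [0.2467 0.5743 0.2005] F [ 0.33 -0.52 -0.44] op 0.7
above t 3.13 p [ 0.5652 -0.0042  0.12  ] F [-0.07  0.29  0.13] op 0.7
False
 t 3.75 p [ 0.5654 -0.0054  0.0504] F [-0.11  0.44 -0.15] op 0.699
stop False
low t 4.48 p [ 0.5651 -0.0056  0.021 ] F [-0.07  0.73  0.73] op 0.699
closed t 5.68 p [ 0.565  -0.0055  0.021 ] F [ 0.03 -0.14 -0.08] op 0.002
```

View pics/a1.png

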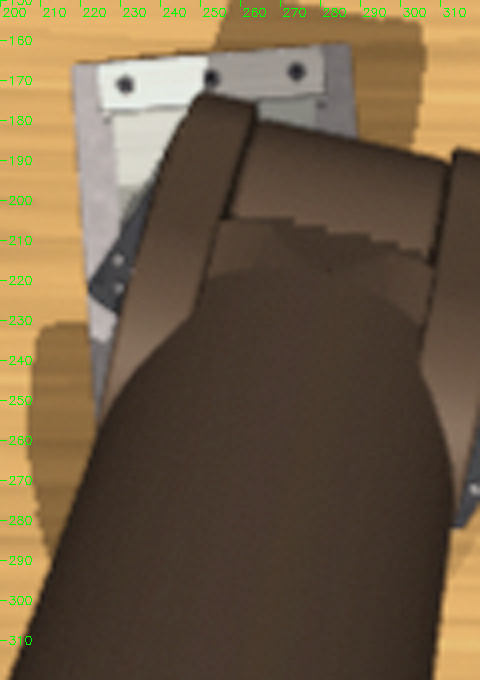

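View pics/a2.png

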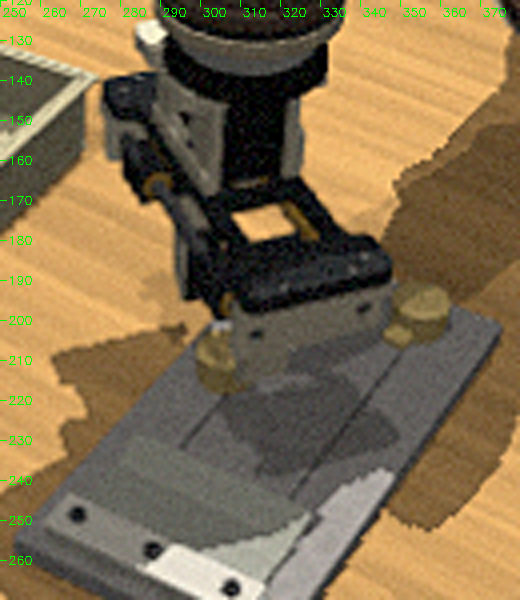

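Run:
```python
from h import *
p,d=capture("scene"); crop(p,250,120,130,150,4,"pics/a3.png",10)
```

```text
(no output)
```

View pics/a3.png

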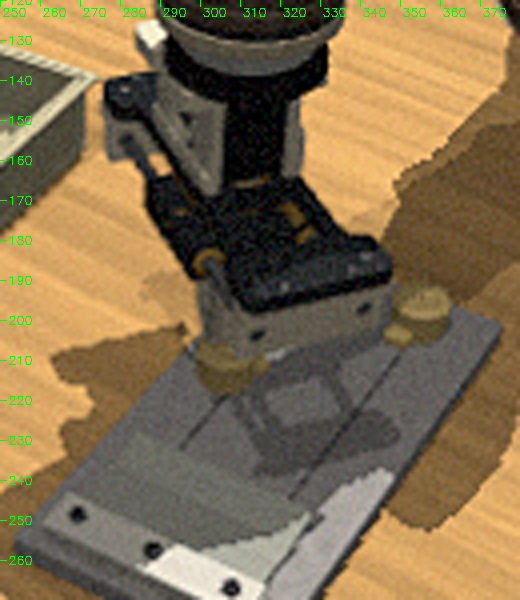

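Run:
```python
from h import *
def proj(n,P):
    i=camera_info(n);T=np.linalg.inv(i["world_from_camera"]);q,_=cv2.projectPoints(np.array([P],float),cv2.Rodrigues(T[:3,:3])[0],T[:3,3],i["mtx"],np.array([i["k1"],0,0,0.]));return q[0,0].round(1)
j=np.array([np.cos(np.radians(58.7)),np.sin(np.radians(58.7)),0])
t=np.array([.565,-.0055,.021])
print("tcp",proj("scene",t),"grasp",proj("scene",t+[0,0,.019]),"body z",proj("scene",t+[0,0,.066]+j*.095),proj("scene",t+[0,0,.066]-j*.095))
print("open tips",proj("scene",t+j*.032),proj("scene",t-j*.032))
p,d=capture("scene"); c=p[150:240,260:360]; cv2.imwrite("pics/a4.png",np.clip(cv2.resize(c,None,fx=7,fy=6,interpolation=cv2.INTER_CUBIC).astype(float)*2,0,255))
for u,v in [(315,215),(305,213),(320,208),(330,205),(310,200)]: print(u,v,pxd("scene",u,v,d).round(3))
```

```text
tcp [305.4 213. ] grasp [305.9 206.3] body z [327.3 218.9] [289.7 163.2]
open tips [311.5 222.7] [299.6 203.7]
315 215 [0.556 0.013 0.019]
305 213 [0.578 0.002 0.035]
320 208 [0.532 0.01  0.021]
330 205 [0.509 0.021 0.02 ]
310 200 [0.645 0.054 0.142][ WARN:0@1.210] global loadsave.cpp:1063 imwrite_ Unsupported depth image for selected encoder is fallbacked to CV_8U.
```

View pics/a4.png

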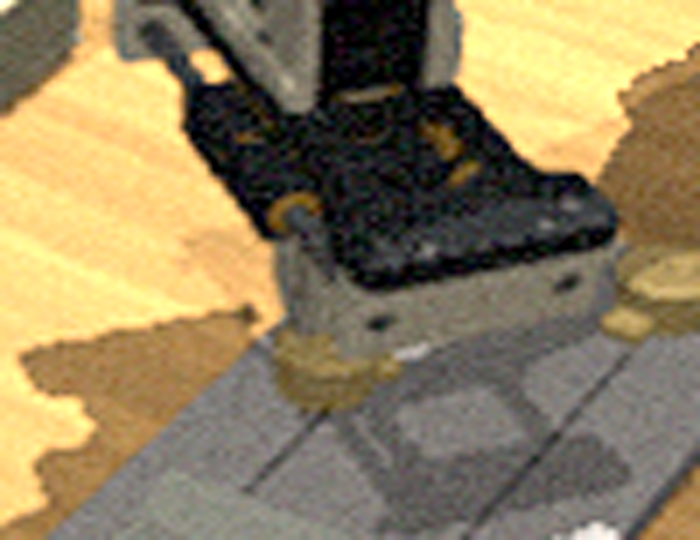

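The fingers read fully shut, and in the scene view the lump is still at about (306,207), so I likely missed it. I'll lift and look.

Run:
```python
from h import *
s=sense()["ee_pos"]; move_l([s[0],s[1],.16],rate=.25); st()
p,d=capture("scene"); crop(p,240,80,150,140,5,"pics/a5.png",10)
p,d=capture("top"); crop(p,200,150,130,160,4,"pics/a6.png",10)
```

```text
t 6.49 p [ 0.5646 -0.0053  0.1596] F [-0.98  0.45 -0.57] op 0.007
```

View pics/a5.png

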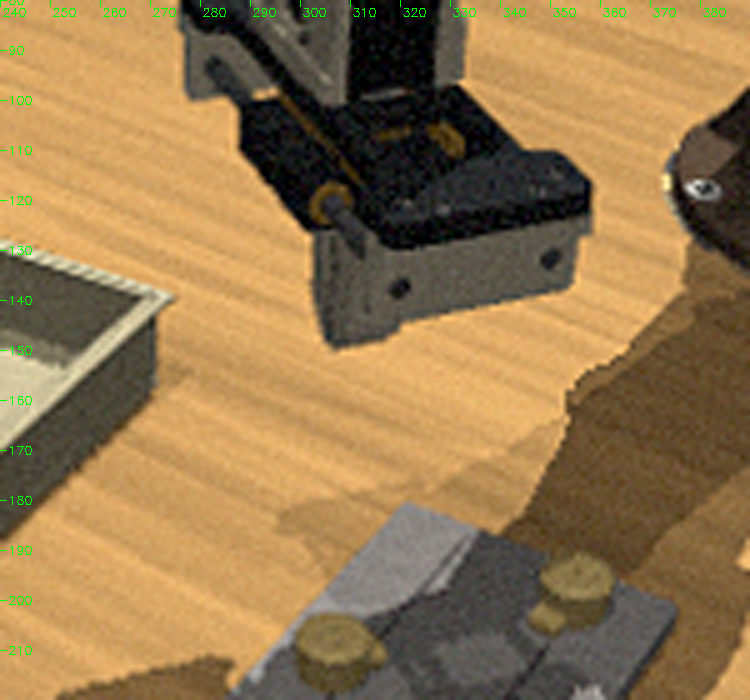

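View pics/a6.png

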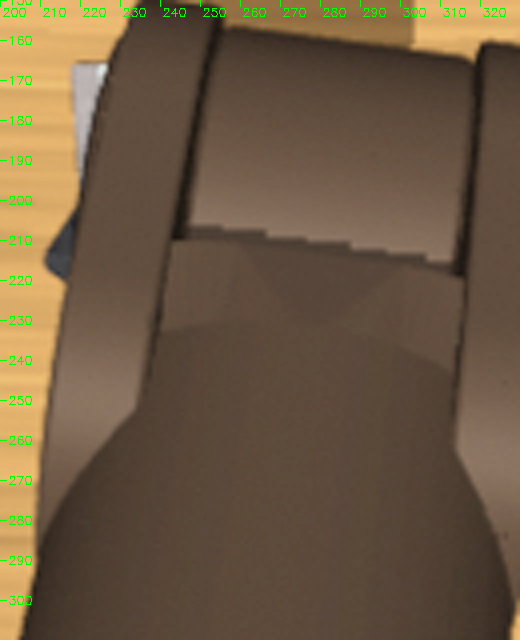

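```bash
cat >> h.py <<'E'
def proj(n,P):
    i=camera_info(n);T=np.linalg.inv(i["world_from_camera"]);q,_=cv2.projectPoints(np.array([P],float),cv2.Rodrigues(T[:3,:3])[0],T[:3,3],i["mtx"],np.array([i["k1"],0,0,0.]));return q[0,0].round(1)
E
python3 - <<'E'
from h import *
np.set_printoptions(precision=3,suppress=True)
s=sense(); t=s["ee_pos"]; M=R.from_rotvec(s["ee_rot"]).as_matrix(); print(M)
j=M[:,0]; k=M[:,1]
print("tcp",proj("scene",t),"grasp",proj("scene",t+[0,0,.019]))
for zz in (.066,.1):
  print([proj("scene",t+[0,0,zz]+j*.095*a+k*.0375*b).tolist() for a in(-1,1) for b in (-1,1)])
p,d=capture("scene")
for u,v in [(306,147),(310,146),(320,143),(350,137),(303,128),(315,130),(320,122),(357,118),(325,105),(300,210)]: print(u,v,pxd("scene",u,v,d), "tool", M.T@(pxd("scene",u,v,d)-t))
E
```

```text
[[ 0.519  0.855 -0.003]
 [ 0.855 -0.519 -0.   ]
 [-0.002 -0.002 -1.   ]]
tcp [309.5 159.5] grasp [310.  151.2]
[[309.3, 103.2], [274.1, 109.2], [354.8, 153.6], [314.2, 162.3]]
[[310.2, 87.5], [274.1, 93.2], [357.4, 136.3], [315.5, 144.6]]
306 147 [ 0.578 -0.006  0.194] tool [ 0.007  0.012 -0.035]
310 146 [0.581 0.005 0.202] tool [ 0.017  0.009 -0.043]
320 143 [0.631 0.056 0.254] tool [ 0.087  0.026 -0.096]
350 137 [0.586 0.085 0.255] tool [ 0.088 -0.028 -0.097]
303 128 [ 0.568 -0.022  0.223] tool [-0.012  0.011 -0.065]
315 130 [0.642 0.052 0.282] tool [ 0.089  0.037 -0.123]
320 122 [0.635 0.055 0.294] tool [ 0.089  0.029 -0.136]
357 118 [0.585 0.092 0.293] tool [ 0.094 -0.033 -0.134]
325 105 [0.566 0.02  0.283] tool [ 0.022 -0.012 -0.125]
300 210 [ 0.578 -0.011  0.035] tool [0.003 0.015 0.123]
```

The shut fingertips appear at about (306,149), some 20 mm above where the reported TCP projects at (309,159). They probably closed over the lump's top. I'll touch the bare board to calibrate tool height.

Run:
```python
from h import *
st(); move_l([.52,.03,.06],rate=.25); st()
print(move_l([.52,.03,.004],rate=.04,f_stop=5)); s=st("touch")
p,d=capture("scene"); crop(p,240,100,150,140,5,"pics/a7.png",10)
move_l([.52,.03,.06],rate=.2)
```

```text
t 6.64 p [ 0.5639 -0.0055  0.1585] F [-0.64  0.34 -0.23] op 0.005
 t 7.25 p [0.5206 0.0295 0.0602] F [-0.08  0.3   0.29] op 0.007
False
touch t 8.8 p [0.5202 0.03   0.0042] F [-0.39 -0.21  1.15] op 0.007
```

View pics/a7.png

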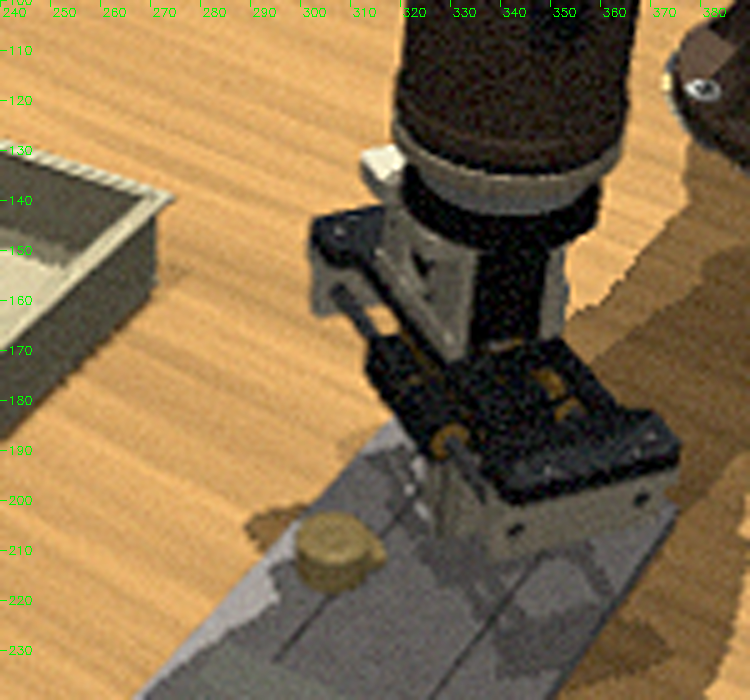

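Run:
```python
from h import *
move_l([.52,.03,.008],rate=.2)
print(move_l([.52,.03,-.012],rate=.03,f_stop=5)); s=st("touch")
p,d=capture("scene"); crop(p,240,100,150,140,5,"pics/a8.png",10)
move_l([.52,.03,.04],rate=.2); st()
```

```text
True
touch t 10.24 p [ 0.5202  0.0302 -0.008 ] F [-0.82  0.31  9.37] op 0.005
 t 10.68 p [0.5204 0.0302 0.0404] F [-0.22  0.52 -0.23] op 0.005
```

View pics/a8.png

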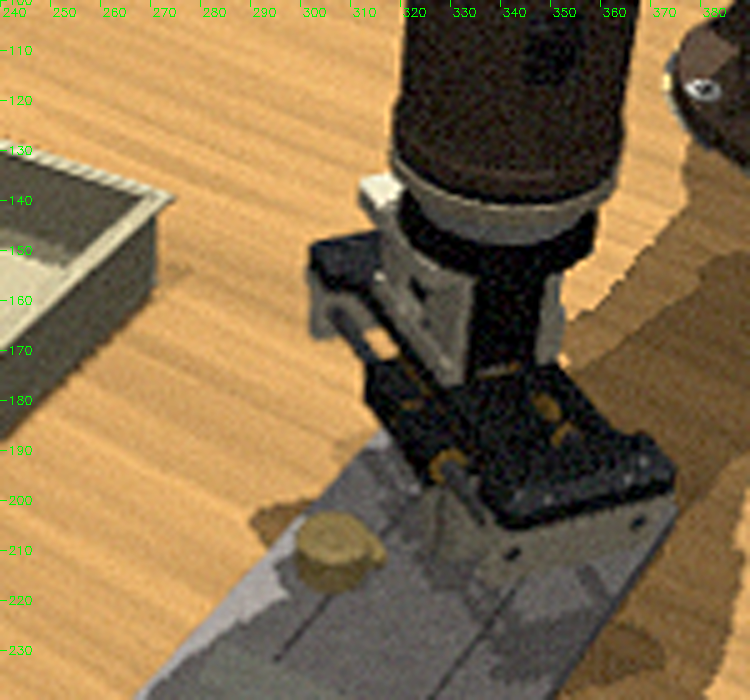

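The tips touch the board (18 mm) at reported z ≈ -0.0075, so they're about 25 mm short of the stated TCP. I'll correct for that and grip lump A again.

```bash
echo 'ZO=-0.0250  # command z = tip z + ZO' >> h.py
python3 - <<'E'
from h import *
P=np.array([.565,-.0055]); y=58.7
move_l([*P,.060+ZO],rate=.2)
command_gripper(.7,25)
print("stop",move_l([*P,.0205+ZO],rate=.08,f_stop=5)); st("low")
command_gripper(0.0,25); st("closed")
move_l([*P,.12+ZO],rate=.25); st("lift")
p,d=capture("scene"); crop(p,240,80,150,140,5,"pics/b1.png",10)
E
```

```text
stop False
low t 12.88 p [ 0.565  -0.0056 -0.0046] F [ 0.03 -0.63  0.08] op 0.704
closed t 13.52 p [ 0.5651 -0.0055 -0.0043] F [-0.55 -0.37  2.21] op 0.339
lift t 14.07 p [ 0.5651 -0.0054  0.0954] F [-0.2   0.17 -1.39] op 0.34
```

View pics/b1.png

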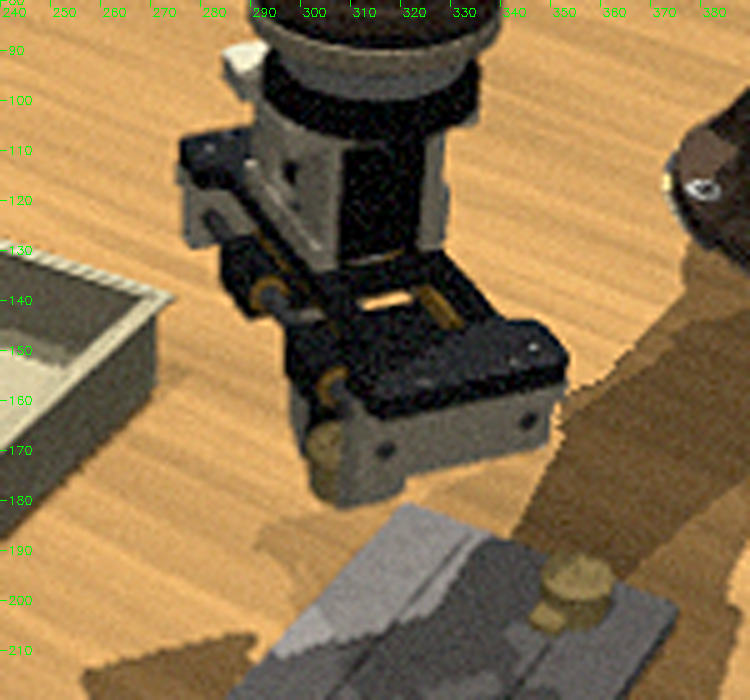

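Run:
```python
from h import *
D=np.array([.556,-.257]); y=best([*D,.12+ZO],90)
move_ptp([*D,.12+ZO],down(y)); st("over")
print(move_l([*D,.03+ZO],rate=.2,f_stop=8)); st()
command_gripper(.52); st()
move_l([*D,.12+ZO],rate=.3); st("up")
P=np.array([.464,.054]); y=best([*P,.12+ZO],83.4)
move_ptp([*P,.12+ZO],down(y)); command_gripper(.7); 
print("stop",move_l([*P,.0205+ZO],rate=.12,f_stop=6)); st("low")
command_gripper(0.0,25); st("closed")
move_l([*P,.12+ZO],rate=.25); st("lift")
p,d=capture("scene"); crop(p,180,80,210,140,3,"pics/b2.png",10)
```

```text
ik [(np.float64(0.9049697036251436), 90), (np.float64(1.7125856217222815), 270)]
over t 15.11 p [ 0.5561 -0.2552  0.0941] F [-0.64  0.09 -0.77] op 0.34
False
 t 15.71 p [ 0.5567 -0.2562  0.0055] F [0.16 0.09 0.48] op 0.336
 t 16.23 p [ 0.5561 -0.2571  0.0053] F [ 0.14  0.19 -0.59] op 0.52
up t 16.68 p [ 0.5567 -0.2573  0.0964] F [-1.25  1.05 -1.02] op 0.52
ik [(np.float64(0.7182130064318306), 83.4), (np.float64(3.2695770814237544), 263.4)]
stop False
low t 19.43 p [ 0.4644  0.054  -0.0041] F [-0.64  0.06 -0.16] op 0.699
closed t 20.06 p [ 0.4641  0.0541 -0.0044] F [-0.32  0.45  3.64] op 0.343
lift t 20.61 p [0.4641 0.0542 0.0953] F [-0.78 -0.74 -0.67] op 0.342
```

View pics/b2.png

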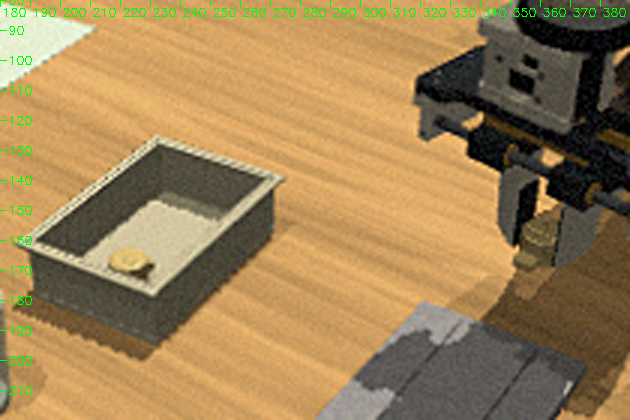

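Lump A lies in the tray at about (222,167), and lump B is in the grip. I'll drop B, then go to the plate.

Run:
```python
from h import *
D=np.array([.486,-.265]); y=best([*D,.12+ZO],90)
move_ptp([*D,.12+ZO],down(y)); st("over")
print(move_l([*D,.03+ZO],rate=.2,f_stop=8)); 
command_gripper(.52); st()
move_l([*D,.12+ZO],rate=.3)
a=np.radians(8.3); P=np.array([.515,.258])-.010*np.array([np.cos(a),np.sin(a)])
y=best([*P,.10+ZO],98.3)
move_ptp([*P,.10+ZO],down(y)); command_gripper(1.0); st("above plate")
p,d=capture("top"); cv2.imwrite("pics/p1.png",p)
p,d=capture("scene"); cv2.imwrite("pics/p2.png",p)
move_l([*P,.025+ZO],rate=.2)
print("touch",move_l([*P,-.006+ZO],rate=.03,f_stop=4)); st("bench")
```

```text
ik [(np.float64(0.8031514656757992), 90), (np.float64(1.8642690554881536), 270)]
over t 21.88 p [ 0.4862 -0.2632  0.0944] F [-0.26 -0.42  0.32] op 0.342
False
 t 23.0 p [ 0.4861 -0.2651  0.0053] F [ 0.62 -0.46  0.17] op 0.523
ik [(np.float64(0.890253251483168), 98.3), (np.float64(3.4127189994574403), 278.3)]
above plate t 26.21 p [0.5051 0.2566 0.075 ] F [-0.12 -0.07  0.14] op 0.998
touch True
bench t 27.64 p [ 0.5049  0.2564 -0.0259] F [-0.81 -0.18  7.1 ] op 1.002
```

View pics/p1.png

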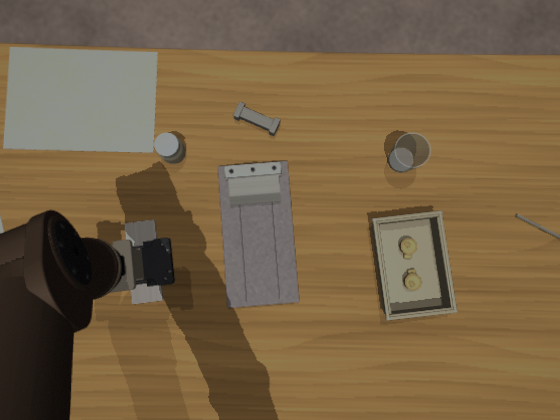

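View pics/p2.png

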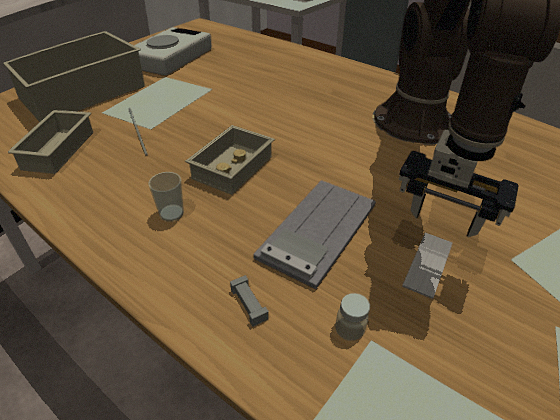

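Both lumps are in the tray, at top (408,247) and (412,281). Contact came at bench level, so the fingers straddle the plate. I'll grip and lift.

```bash
sed -i 's/^ZO=.*/ZO=-0.0255/' h.py
python3 - <<'E'
from h import *
s=sense()["ee_pos"]; P=[.5051,.2566]
move_l([*P,.0015+ZO],rate=.05); st()
command_gripper(0.0,40); st("closed")
move_l([*P,.075+ZO],rate=.2); st("lift")
p,d=capture("top"); crop(p,90,190,110,130,6,"pics/q1.png",10)
p,d=capture("scene"); crop(p,360,170,140,120,5,"pics/q2.png",10)
E
```

```text
t 27.89 p [ 0.5051  0.2566 -0.0242] F [-0.29 -0.16  0.44] op 0.999
closed t 28.52 p [ 0.505   0.2567 -0.024 ] F [ 0.12  0.44 -1.78] op 0.643
lift t 29.04 p [0.5048 0.2566 0.0491] F [-1.05 -0.53 -2.41] op 0.643
```

View pics/q1.png

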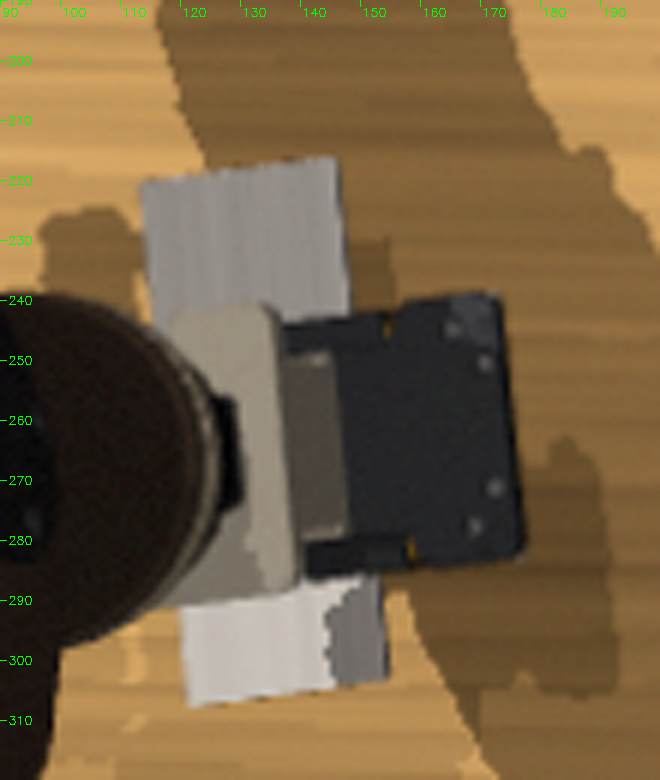

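View pics/q2.png

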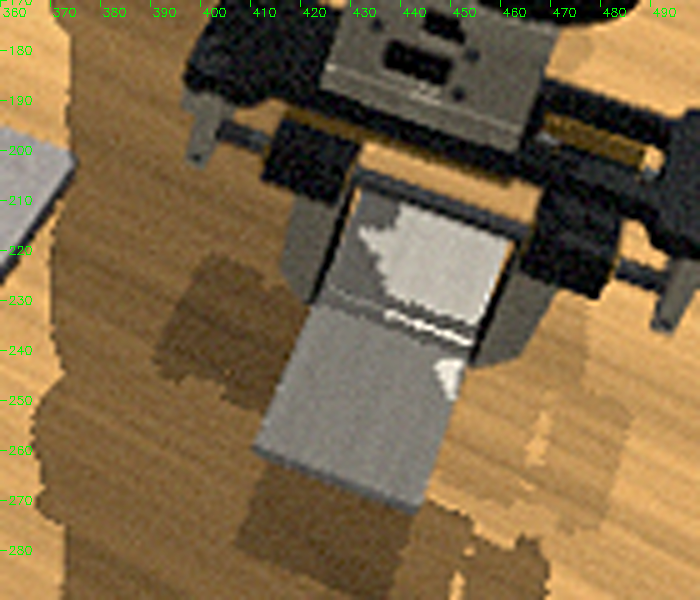

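The plate is gripped (59 mm) and hangs level. Its corners in the top image are (113.3,220.5), (145.8,216.2), (154.8,303) and (121.7,307.7).

Run:
```python
from h import *
np.set_printoptions(precision=4,suppress=True)
P=np.array([px("top",*q,.0790) for q in [(113.3,220.5),(145.8,216.2),(154.8,303),(121.7,307.7)]])
print([np.linalg.norm(P[i]-P[(i+1)%4]).round(4) for i in range(4)])
c=P.mean(0)[:2]; d=P[0]+P[1]-P[2]-P[3]; yaw=np.arctan2(d[1],d[0]); print(c,np.degrees(yaw))
s=sense(); M=R.from_rotvec(s["ee_rot"]).as_matrix(); print("toolx yaw",np.degrees(np.arctan2(M[1,0],M[0,0])))
e=c-s["ee_pos"][:2]; a=np.radians(8.3); print("cam centre - tcp: along",e@[np.cos(a),np.sin(a)],"across",e@[-np.sin(a),np.cos(a)])
```

```text
[np.float64(0.0594), np.float64(0.1589), np.float64(0.0594), np.float64(0.159)]
[0.5149 0.2564] 8.647516869645049
toolx yaw 98.31011067867068
cam centre - tcp: along 0.010862038659874753 across -0.0012545534320892947
```

```bash
cat >> h.py <<'E'
BA=np.radians(5.65); BX=np.array([np.cos(BA),np.sin(BA)]); BY=np.array([-np.sin(BA),np.cos(BA)]); BC=np.array([.575,.0341])
def bp(x,y=0): return BC+BX*x+BY*y
GO=.0109  # plate centre ahead of tcp
E
python3 - <<'E'
from h import *
s=sense()["ee_pos"]; 
P=bp(-.032-GO)
move_l([*P,.085+ZO],down(95.65),rate=.25); st()
print(move_l([*P,.04+ZO],rate=.15)); st()
p,d=capture("top"); cv2.imwrite("pics/r0.png",p); crop(p,205,150,105,165,5,"pics/r1.png",10); crop(p,205,150,105,165,5,"pics/r1.png",10)
img=cv2.imread("pics/r1.png"); cv2.imwrite("pics/r1.png",cv2.resize(img,None,fx=.72,fy=.72,interpolation=cv2.INTER_AREA))
p,d=capture("scene"); crop(p,250,130,140,150,4,"pics/r2.png",10)
E
```

```text
t 30.21 p [0.532  0.0315 0.0592] F [ 1.09  0.67 -1.81] op 0.639
False
 t 30.66 p [0.532  0.0308 0.0144] F [ 0.03  0.09 -2.05] op 0.641
```

View pics/r1.png

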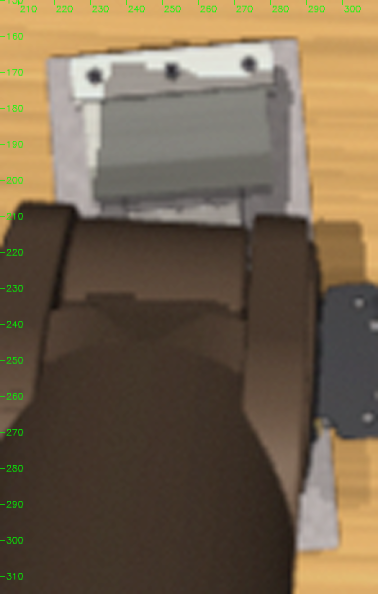

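View pics/r2.png

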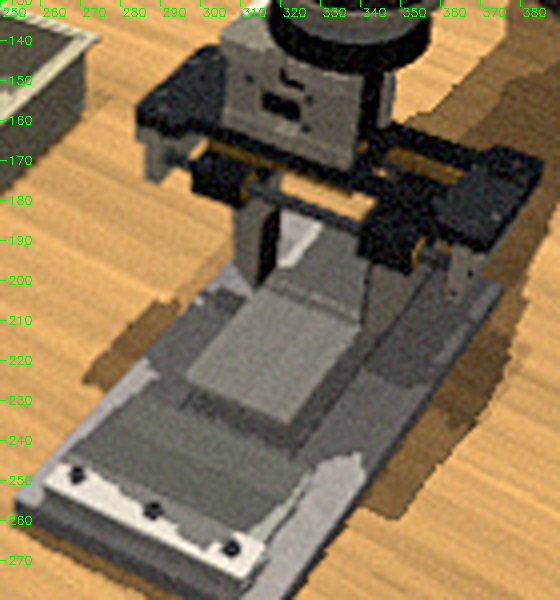

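Run:
```python
from h import *
p=cv2.imread("pics/r0.png"); crop(p,225,185,65,35,12,"pics/r3.png",5)
s=cv2.imread("pics/r2.png")
```

```text
(no output)
```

View pics/r3.png

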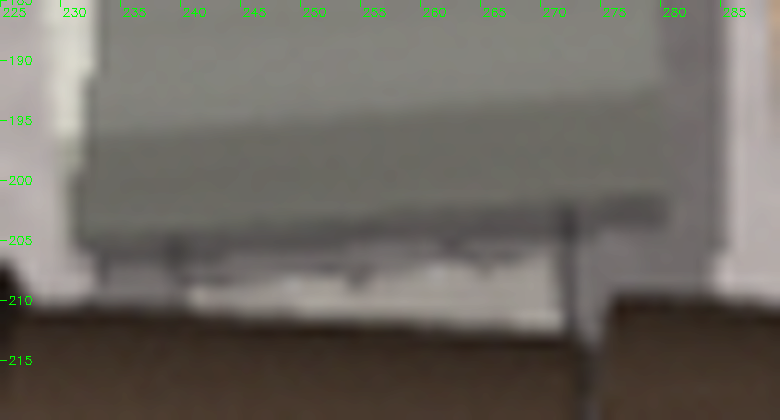

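Run:
```python
from h import *
A=px("top",240.8,209,.0444)[:2];B=px("top",271.5,206.3,.0444)[:2]
for q in (A,B): print("plate corner board",((q-BC)@BX).round(4),((q-BC)@BY).round(4))
for u,v in [(239.8,206),(272.5,204),(280.5,204)]:
    q=px("top",u,v,.018)[:2]; print("line",((q-BC)@BX).round(4),((q-BC)@BY).round(4))
# leaf edges z~.031 front corners, from initial pic
for u,v in [(231,204.5),(280.5,201)]:
    q=px("top",u,v,.031)[:2]; print("leaf",((q-BC)@BX).round(4),((q-BC)@BY).round(4))
print(((px("top",252.5,169.5,.033)[:2]-BC)@BY))
# board corners
for u,v in [(218.7,165.7),(287.7,160.3),(299.7,301.7),(227.7,308)]:
    q=px("top",u,v,.018)[:2]; print("bc",((q-BC)@BX).round(4),((q-BC)@BY).round(4))
```

```text
plate corner board 0.0465 0.0286
plate corner board 0.0471 -0.0306
line 0.0556 0.0318
line 0.0545 -0.0329
line 0.0533 -0.0487
leaf 0.0583 0.0479
leaf 0.0577 -0.0489
0.0009187784624273259
bc 0.1394 0.0679
bc 0.1396 -0.0699
bc -0.1394 -0.0706
bc -0.1403 0.069
```

In the board frame the plate is centred to within about 0.5 mm: its corners are at y = +28.6 and -30.6, and the lane lines at +31.8 and -32.9. Its front edge is at x ≈ 47 mm, clear of the lip. I'll lower it.

Run:
```python
from h import *
P=bp(-.032-GO)
move_l([*P,.024+ZO],rate=.08)
print(move_l([*P,.012+ZO],rate=.02,f_stop=6)); st("down")
p,d=capture("scene"); crop(p,250,150,130,130,5,"pics/s1.png",10)
p,d=capture("top"); crop(p,225,185,65,35,12,"pics/s3.png",5)
st("hold")
```

```text
True
down t 31.48 p [ 0.5328  0.0299 -0.0061] F [-0.73 -0.07  6.76] op 0.645
hold t 31.58 p [ 0.5328  0.0299 -0.0061] F [-0.12  0.36  6.02] op 0.644
```

View pics/s1.png

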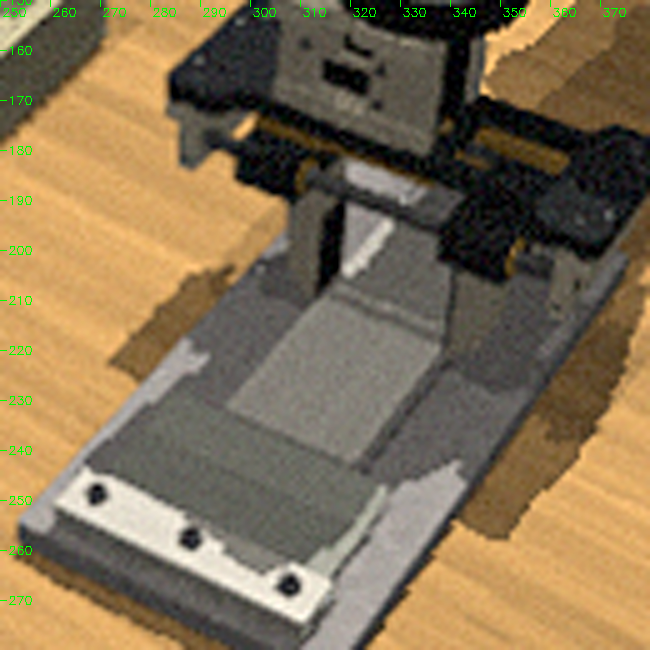

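View pics/s3.png

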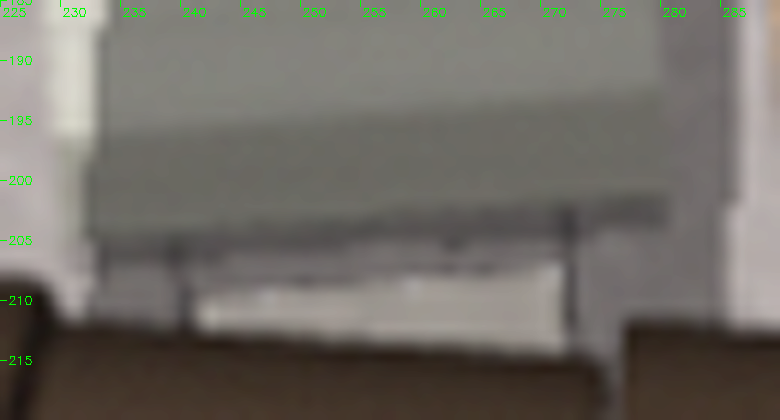

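The plate is flat on the board inside the lane lines, and the leaf is undisturbed. I'll slide it in.

Run:
```python
from h import *
s=sense()["ee_pos"]; 
r=move_l([*bp(.022-GO),s[2]],rate=.05,f_stop=10); print(r); st("near")
p,d=capture("scene"); crop(p,250,150,130,130,5,"pics/t1.png",10)
if not r:
    print(move_l([*bp(.040-GO),s[2]],rate=.02,f_stop=10)); e=st("home?"); q=e["ee_pos"][:2]-BC; print("tcp board",q@BX,q@BY,"plate centre",q@BX+GO)
p,d=capture("scene"); crop(p,250,150,130,130,5,"pics/t2.png",10)
p,d=capture("top"); cv2.imwrite("pics/t3.png",p)
```

```text
True
near t 31.86 p [ 0.5327  0.0299 -0.0061] F [-1.18  0.48  7.85] op 0.643
```

View pics/t2.png

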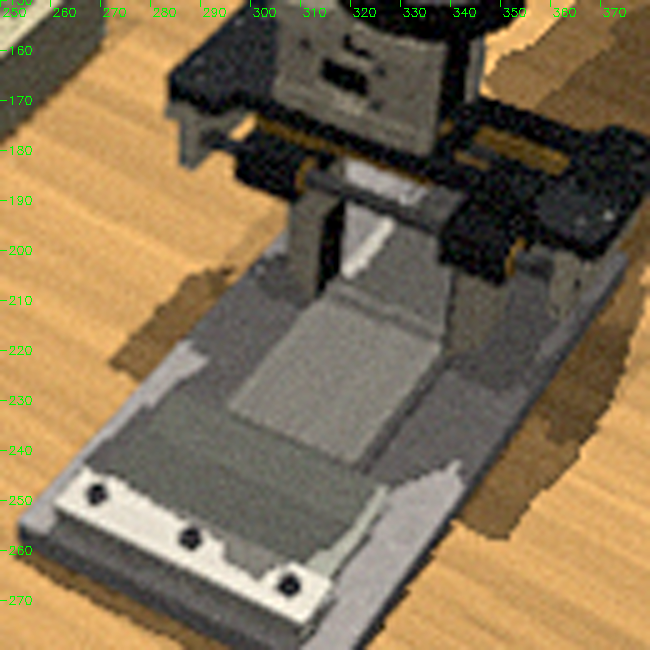

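Run:
```python
from h import *
s=sense()["ee_pos"]
move_l([*s[:2],-.0057],rate=.02); st("eased")
r=move_l([*bp(.010-GO),-.0057],rate=.04,f_stop=15); print(r); e=st("near");q=e["ee_pos"][:2]-BC; print("plate centre",q@BX+GO,q@BY)
p,d=capture("scene"); crop(p,250,150,130,130,5,"pics/u1.png",10)
```

```text
eased t 32.26 p [ 0.5327  0.03   -0.0057] F [ 0.17 -0.05 -2.27] op 0.641
False
near t 33.45 p [ 0.5743  0.034  -0.0056] F [ 0.41 -1.28 -2.2 ] op 0.639
plate centre 0.010222698904512993 -2.7797196925159056e-05
```

View pics/u1.png

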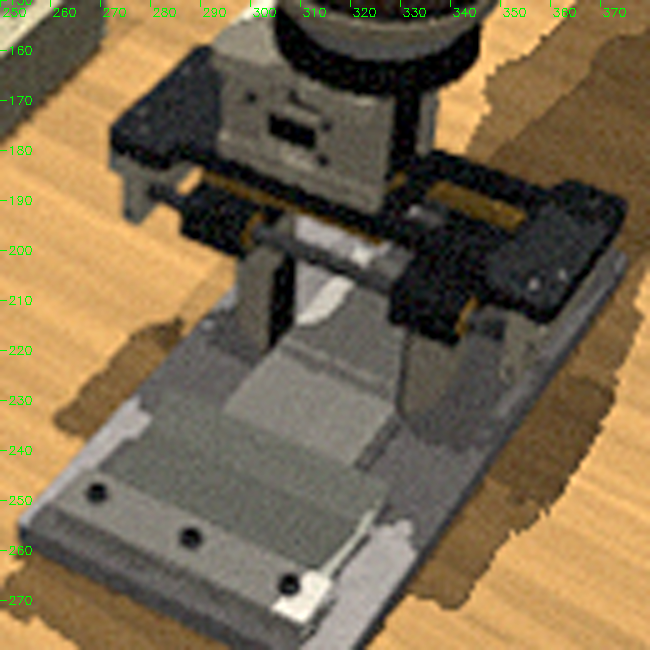

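Run:
```python
from h import *
s=sense()["ee_pos"]
move_l([*s[:2],-.00585],rate=.02); st("press")
r=move_l([*bp(.040-GO),-.00585],rate=.025,f_stop=13); print(r); e=st("stop");q=e["ee_pos"][:2]-BC; print("plate centre",q@BX+GO,q@BY)
p,d=capture("scene"); crop(p,250,150,130,130,5,"pics/v1.png",10)
p,d=capture("top"); cv2.imwrite("pics/v2.png",p); crop(p,205,150,105,165,4,"pics/v3.png",10)
```

```text
press t 33.75 p [ 0.5743  0.034  -0.0058] F [-1.71 -0.46 -2.28] op 0.639
True
stop t 34.59 p [ 0.5942  0.0361 -0.0061] F [-2.    1.08  6.41] op 0.639
plate centre 0.03024404064469752 8.905804041440724e-05
```

View pics/v1.png

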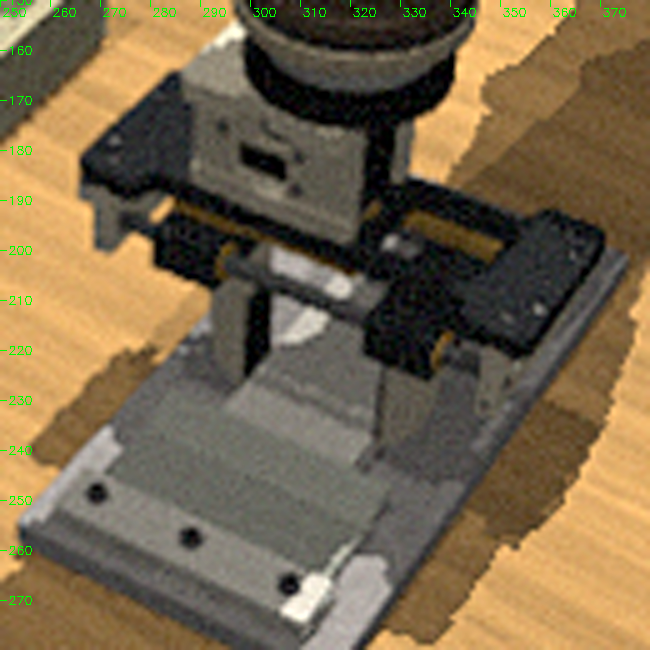

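It stopped at an estimated plate-centre x of 30.2 mm, against 30 expected. I'll push once more to confirm it's really the stop.

Run:
```python
from h import *
s=sense()["ee_pos"]
move_l([*s[:2],-.0059],rate=.02); st("ease")
r=move_l([*bp(.038-GO),-.0059],rate=.02,f_stop=20); print(r); e=st("stop");q=e["ee_pos"][:2]-BC; print("plate centre",q@BX+GO,q@BY)
dwell(.3); st()
```

```text
ease t 34.96 p [ 0.5942  0.036  -0.006 ] F [-3.54 -0.28 -0.12] op 0.639
True
stop t 35.24 p [ 0.5939  0.0361 -0.0061] F [-1.58  0.23  8.41] op 0.641
plate centre 0.02995297134907392 0.00010581637356018225
 t 35.54 p [ 0.594   0.0361 -0.0061] F [-1.36  0.52  6.45] op 0.641
```

It's confirmed: 20 N more gave no advance. Next I'll release, look, then press down on the plate with the fingers shut.

Run:
```python
from h import *
s=sense()["ee_pos"]
command_gripper(.85); st("open")
move_l([*s[:2],.075+ZO],rate=.2)
command_gripper(0.0,20); st("shut")
p,d=capture("scene"); crop(p,250,150,130,130,5,"pics/w1.png",10)
p,d=capture("top"); cv2.imwrite("pics/w2.png",p); crop(p,205,150,105,165,4,"pics/w3.png",10)
```

```text
open t 36.1 p [ 0.592   0.0359 -0.0073] F [-0.14  0.13 -0.82] op 0.848
shut t 37.8 p [0.594  0.0361 0.0495] F [ 0.46  0.09 -0.68] op 0.004
```

View pics/w1.png

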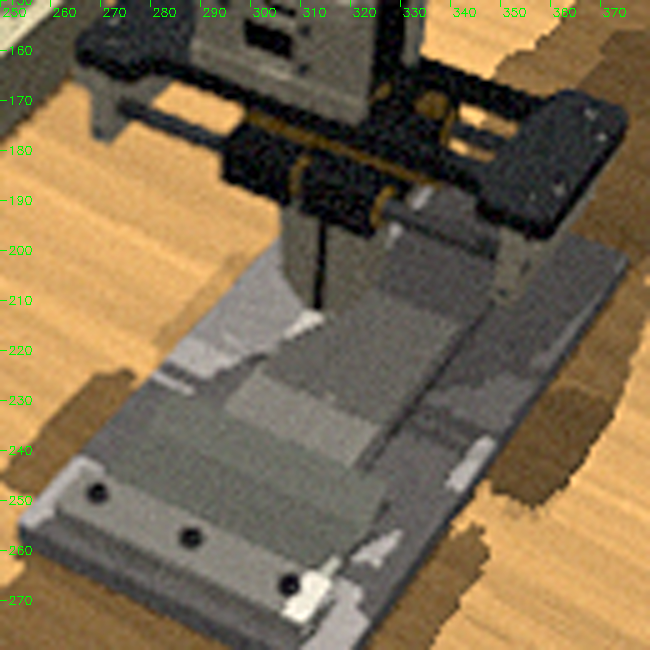

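View pics/w3.png

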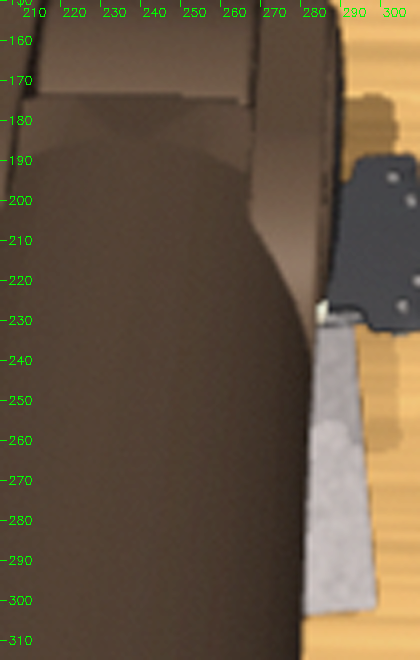

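The arm shifted about 2 mm as the grip released and may have dragged the plate back. I'll reseat it by pushing its rear end with the shut fingers, then move clear and measure.

Run:
```python
from h import *
def b(e,t): q=e["ee_pos"][:2]-BC; print(t,(q@BX).round(4),(q@BY).round(4))
P=bp(-.070)
move_l([*P,.06+ZO],rate=.25)
print(move_l([*P,.0205+ZO],rate=.1,f_stop=6)); st("behind")
print(move_l([*bp(-.045),.0205+ZO],rate=.03,f_stop=6)); b(st("c1"),"contact")
print(move_l([*bp(-.045),.0205+ZO],rate=.03,f_stop=12)); b(st("c2"),"contact")
print(move_l([*bp(-.045),.0205+ZO],rate=.02,f_stop=18)); b(st("c3"),"contact")
move_l([*bp(-.070),.0205+ZO],rate=.1)
move_l([*bp(-.070),.08+ZO],rate=.25)
move_l([.45,.25,.12],rate=.4); st("clear")
p,d=capture("top"); cv2.imwrite("pics/x0.png",p); crop(p,210,155,95,155,5,"pics/x1.png",10)
i=cv2.imread("pics/x1.png"); print(i.shape); cv2.imwrite("pics/x1.png",i[:600]); crop(p,215,190,75,80,7,"pics/x2.png",5)
p,d=capture("scene"); crop(p,250,175,130,115,6,"pics/x3.png",10)
```

```text
False
behind t 38.95 p [ 0.5058  0.0271 -0.005 ] F [0.09 0.51 0.01] op 0.006
True
c1 t 39.42 p [ 0.5142  0.0282 -0.0052] F [0.08 0.18 0.1 ] op 0.007
contact -0.0611 0.0001
True
c2 t 39.71 p [ 0.5139  0.0281 -0.006 ] F [ 0.33  0.29 -0.6 ] op 0.004
contact -0.0614 0.0001
True
c3 t 40.13 p [ 0.5136  0.0281 -0.0067] F [ 0.56 -0.2   0.45] op 0.003
contact -0.0617 0.0001
clear t 41.52 p [0.4492 0.2498 0.1189] F [ 0.69 -0.83  0.84] op 0.006
(775, 475, 3)
```

View pics/x2.png

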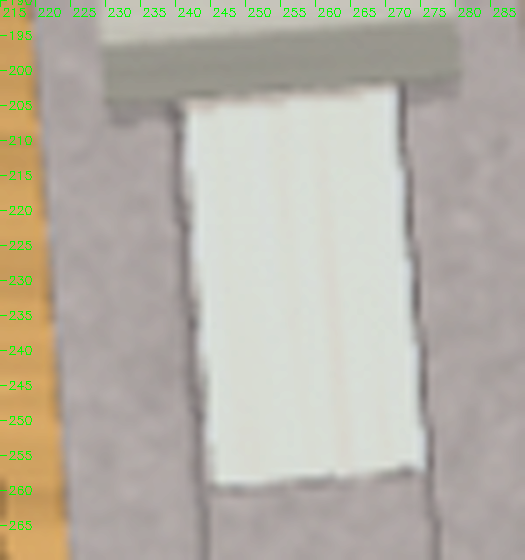

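View pics/x3.png

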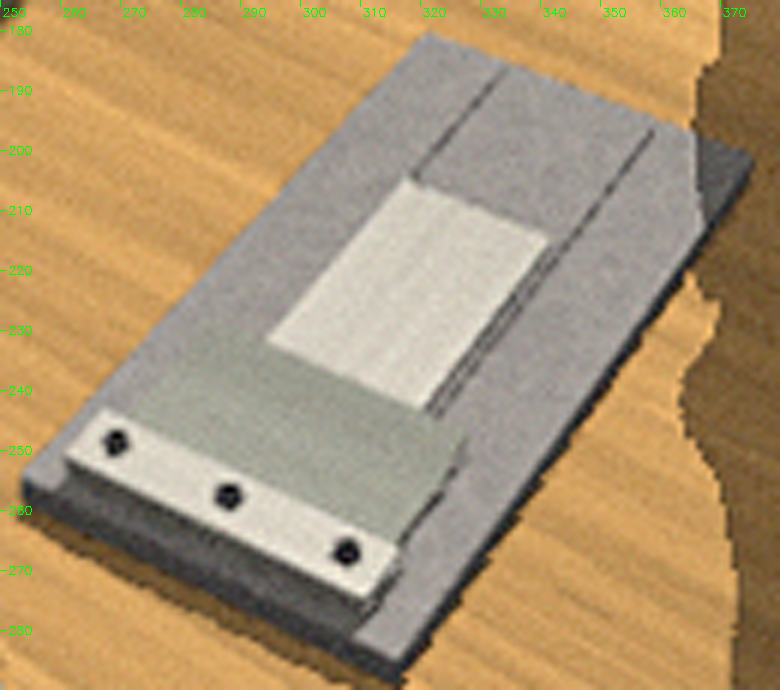

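View pics/x1.png

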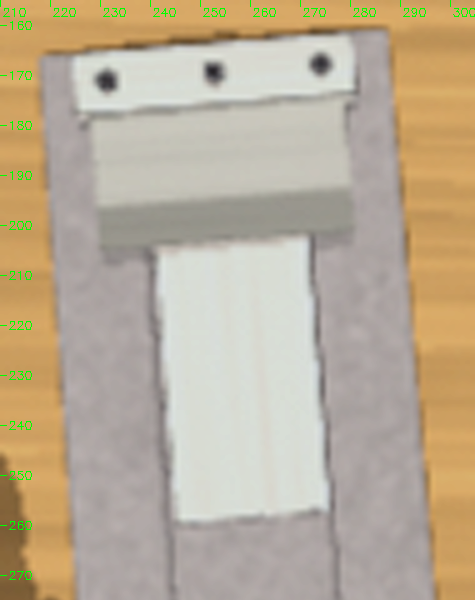

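Run:
```python
from h import *
for n,(u,v) in dict(RL=(245.3,259.6),RR=(275.7,256.7),FL=(241.7,204.6),FR=(271.7,202.3)).items():
    q=px("top",u,v,.024)[:2]-BC; print(n,(q@BX).round(4),(q@BY).round(4))
for u,v in[(205/7+215,190+530/7),(437/7+215,190+530/7),(172/7+215,190+120/7),(403/7+215,190+110/7)]:
    q=px("top",u,v,.018)[:2]-BC; print("line",(q@BX).round(4),(q@BY).round(4))
# bar edges (top at .033): front edge x should be .110, back .136 ; board ends +-.140
for u,v in[(226,178.5),(279.5,174),(224.5,166),(280,161.5)]:
    q=px("top",u,v,.033)[:2]-BC; print("bar",(q@BX).round(4),(q@BY).round(4))
```

```text
RL -0.0504 0.0282
RR -0.0495 -0.0311
FL 0.0574 0.0275
FR 0.0573 -0.0316
line -0.062 0.0314
line -0.0671 -0.0331
line 0.0534 0.0324
line 0.0511 -0.0328
bar 0.1099 0.0539
bar 0.1107 -0.0511
bar 0.1349 0.0551
bar 0.1354 -0.0541
```

The rear end is at -50 mm (home = -50). The plate is within about 1 mm of mid-board and square to it, and the leaf looks as it did at rest. Now the final press.

Run:
```python
from h import *
P=bp(.022,-.001)
move_l([*P,.09+ZO],rate=.35)
move_l([*P,.030+ZO],rate=.15); st("above")
print(move_l([*P,.015+ZO],rate=.02,f_stop=15)); e=st("press"); dwell(.4); e=st("held")
z=e["ee_pos"][2]
if e["contact_force"][2]<15:
    print(move_l([*e["ee_pos"][:2],z-.0015],rate=.01,f_stop=12)); st("more"); dwell(.5); st("held2")
p,d=capture("scene"); crop(p,250,150,130,130,5,"pics/y1.png",10)
p,d=capture("top"); cv2.imwrite("pics/y2.png",p)
```

```text
above t 43.08 p [0.5969 0.0362 0.005 ] F [-0.4  -0.82  0.33] op 0.003
True
press t 43.56 p [ 0.5976  0.0354 -0.0018] F [-2.3  -0.2   9.24] op 0.003
held t 43.96 p [ 0.5976  0.0354 -0.0018] F [-2.19  0.12 10.34] op 0.004
False
more t 44.21 p [ 0.5976  0.0353 -0.0019] F [-5.85 -0.35 17.86] op 0.003
held2 t 44.71 p [ 0.5976  0.0354 -0.0019] F [-5.16 -0.05 17.13] op -0.0
```

View pics/y1.png

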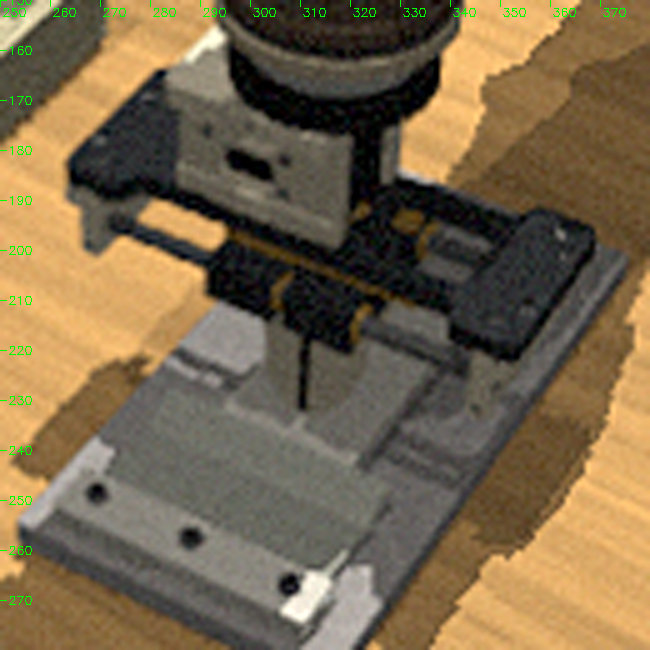

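The shut fingers hold the plate down at a steady 17 N, with about 5 N towards the stop. The plate, leaf and other items look unchanged, so I'm handing in.

Run:
```python
from h import *
st("final"); print(job_done())
```

```text
final t 44.81 p [ 0.5976  0.0354 -0.0019] F [-4.92  0.31 16.74] op 0.003
the job is handed in; nothing more can be done
None
```

I handed the job in at 44.8 s: both lumps are in the discard tray and the plate is home under the spring leaf. The shut fingers are still pressing the plate flat with about 17 N down and 5 N towards the stop.

**Last checks**
- **Lumps:** both were seen lying in the tray.
- **Plate home:** its rear end measured −50 mm in the board frame, which is where it should be. Pushing it again at the grip (20 N) and at the rear end (up to 18 N) didn't move it forward.
- **Plate centring:** it lies between the lane lines, within about 1 mm of mid-board, and square to the board within measuring error.
- **Leaf:** I saw no prying; I judged this from the pictures only. A gap of up to about 0.1 mm under the plate during part of the slide can't be ruled out.
- **Jar, beaker and applicator:** I didn't touch them. They looked unmoved in the last full picture I viewed, which was before the plate was lifted.

**What went wrong or disagreed**
- **Fingertips:** they are about 25 mm short of the stated TCP. My first grip closed over lump A without catching it, so I touched the board and bench to correct the height.
- **Cameras:** the two views disagreed by about 5 mm. I relied on the top camera, which agreed with the arm to about 1 mm.
- **Plate release:** the arm shifted about 2 mm when I opened the grip, so I pushed the plate's rear end again and re-measured before the final press.

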